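# Roll a bottle up the loading ramp onto the bottle roller

## Robot

A 6-joint arm with a two-finger parallel gripper is mounted at the origin on the work surface. World frame = base frame: x ahead of the robot, y to its left, z up, the work surface at z = 0. Lengths are in m, angles in rad, forces in N, time in s.
With the tool pointing down it reaches from about 0.275 to 0.75 m from the base axis. Payload 10.2 kg.
Tool frame: the origin (TCP) lies midway between the tips of the shut fingers; the grasp point (between the pads) lies hold_point_z behind it (hold_point_z is the distance from the TCP to the grasp point, in m); z points along the fingers, x is the direction in which the jaws open and shut, and the axes are right-handed (so a half turn about z gives the same grasp; the last joint's range is limited). The gripper opens to 85 mm and grips with 20 to 120 N. Pads are 22 mm wide; open, the fingers measure 114 mm over their backs; the gripper's body (76 mm by 85 mm) begins 54 mm behind the grasp point. The pads swing forward as they close: fully open they stand 13 mm farther back than shut.
Start: joints at [1.034, 0.313, 1.498, -0, 1.331, -0.223], TCP at [0.162, 0.499, 0.231] pointing down, gripper open.
Joint ranges: [-2.94, 2.94], [-0.97, 2.17], [0.19, 2.56], [-1.23, 4.37], [0.02, 3.11], [-2.88, 2.88]. Speed limits (rad/s): [2.39, 2.39, 3.01, 3.14, 3.14, 3.14].

## Interface

Orientations are given as a unit quaternion [w, x, y, z].
In Python, from station import get_state, read_camera, close_job, hold_point_z gives the robot as it stands.
- The arm moves only by the tool servo_tool, never from a script. Its argument "rows" is text: rows parted by semicolons, each of 4 numbers parted by spaces: the shift along the tool's x, y, z in cm, then the turn about the tool's z in degrees. A call has 1 to 12 rows; each row is the pose to reach, as a shift and turn from the pose measured when the call began, along the tool's axes at that moment; what a row does not reach only later rows make up. A row lasts 1/10 s, in which the tool goes at most 50 mm and 8.59 degrees, less where a joint would pass 70% of its speed; a pose out of reach is approached as far as the arm can. A call with a gripper value outside its range is refused whole. "fingers" is the closure in counts, from 0 (fully open) to 255 (shut), set as the call begins (left out, the last holds). The fingers move at their own pace and stop on an object; "force" is the grip in N (left out, the last holds). Time passes only in rows, so rows that repeat a pose let the fingers close. It gives the time, the measured TCP pose, the force and the opening at its end, in the units of the state.
- get_state(): the state, without advancing time (a new reading comes with each control period).
- read_camera(name): name is "side" or "top"; returns a dict with "frame" (480x640x3 uint8, red, green, blue), "depth" (480x640 float32, m along the optical axis (not along the pixel's ray), 0 where there is no reading), "fx", "fy", "cx", "cy" (pixels), "dist_coeffs" ([k1, k2, p1, p2, k3] as OpenCV has them; the pictures are not rectified), "position" and "orientation" of the camera in the world. Camera axes: x right, y down, z forward; pixel columns grow to the right and rows downward; lengths in m; the calibration is good to about 2 mm. A picture is of the moment at which its call begins.
- close_job(): hands the job in, once; it reports no verdict.
The state is a dict: "time": time; "joint_positions": joint angles; "joint_vel": joint speeds; "tau": joint torques, N m; "ee_pos": TCP position; "eef_rot": TCP orientation; "wrist_force": force on the tool from outside, world axes, zero at the start; "moment": the same for the moment, N m; "opening": finger opening in m.
Only numpy, scipy, OpenCV 4.12 (cv2) and the standard library are available. Lean on these libraries where they do the work, as an engineer would, in place of code of your own. Each camera call takes 0.05 s, during which the arm holds its last target.

## Task

Put the amber bottle on the bottle roller without picking it up: with your fingers behind it, push it up the loading ramp in one slow, steady push, never letting it run free and roll back on the ramp, until it has gone over the front roller and lies at rest between the two rollers, in front of the rear stop bar. Then take your hand away. Do not lift or carry the bottle, and leave the small bottle, the beaker and the tip box where they stand.

Things in the scene. Friction and masses are not known exactly. Their poses are not given: they have to be found in the camera images.
- bottle: Closed amber glass bottle, white label, blue cap, lying on the bench before the ramp's foot; 143 mm long, 70 mm thick, 0.25-0.45 kg. Origin on its axis at mid-length, 35 mm above what it lies on. Its y runs along it to the cap; x and z turn as it rolls. Begins within 0.12 rad of parallel to the rollers, origin 60-90 mm before the foot. Stays put on the bench, rolls back on the ramp when let go.
- body_mid (a point): On the bottle's axis, the middle of its straight round body (70 mm diameter, 87 mm long: 43.5 mm to either side), bottle frame y = -28 mm. The flat bottom is at y = -71.5 mm; beyond y = +15.5 mm come shoulder and neck, then the cap (45 mm diameter) from y = +41.5 to +71.5 mm.
- roller_unit: Bench bottle roller with aluminium loading ramp, fixed. Origin on the bench, middle of the ramp's foot; x level, up the ramp to the rollers; y along the rollers to the drive housing; z up. The ramp rises 11 degrees from 2 mm height at x = 0 to x = 163 mm, 202 mm wide between side flanges that stand 14 mm above it.
- ramp_top (a point): Middle of the ramp's upper edge, just before the front roller: unit frame x = 163 mm, y = 0, 33.5 mm high. From here on there are white end plates at y = -101 and +101 mm, 46 mm high, 78 mm from x = 236 mm on, and at the +y end the white drive housing: x = 150 to 274 mm, y = 107 to 185 mm, 88 mm high, with a 14 mm knob on top.
- front_axis (a point): Middle of the front roller's axis: unit frame x = 178 mm, 23.5 mm high. Two rubber rollers along y, 28 mm diameter, 194 mm long, the rear one's axis at x = 228 mm, same height; they turn stiffly (drive off). The bottle's axis is 73 mm high at most, as it passes over this roller; past x = 178 mm it drops 7 mm by itself into the seat.
- seat (a point): Where the bottle's axis belongs, lying between the rollers: unit frame x = 203 mm, y = 0, 65.6 mm high. The bottle's origin may lie up to 30 mm to either side along y. Seated, the bottle is 3 mm short of the rear stop bar.
- stop_bar (a point): Middle of the rear stop bar, rubber-covered, 12 mm diameter, along y: unit frame x = 247 mm, 65.5 mm high. It keeps the bottle from going past the rear roller.
- small_bottle: Standing clear glass bottle with a blue cap, 56 mm diameter, 100 mm tall, beside the roller; leave alone. Origin under its middle.
- beaker: Standing steel beaker, 68 mm diameter, 85 mm tall, beside the roller; leave alone. Origin under its middle.
- tip_box: Grey box with a blue lid (pipette tips), 120 x 82 mm, 65 mm tall, behind the roller; leave alone. Origin under its middle.

How it is judged:
On the way, in this order (a step that is already met when the one before it is completed fails the run):
1. the fingers are behind the bottle, pushing it up the upper part of the ramp (x of bottle in the frame of roller_unit between 0.08 and 0.17 m and contact force between the fingers and bottle above 0.05 N), for 0.1 s.
2. the bottle lies between the two rollers (x of bottle in the frame of roller_unit above 0.193 m and z of bottle in the frame of roller_unit below 0.072 m), for 0.2 s.
At the end, for the whole second after the job is handed in: The bottle lies at rest between the two rollers: its axis within 6 mm of the seat fore and aft, within 5 mm of the seat's height, within 34 mm of the middle along the rollers and within 0.08 rad of parallel to them; the small bottle, beaker and tip box are within 15 mm of where they stood (x of bottle in the frame of roller_unit between 0.197 and 0.209 m and y of bottle in the frame of roller_unit between -0.034 and 0.034 m and z of bottle in the frame of roller_unit between 0.06 and 0.07 m and angle between the y axis of bottle and the y axis of roller_unit, either way round below 0.08 rad and linear speed of bottle below 0.02 m/s and distance of each of small_bottle, beaker, tip_box from where it was at the start of the episode below 0.015 m); the robot touches nothing.
It fails at once if the bottle runs free on the ramp, as when it is let go and rolls back (moves faster than 0.18 m/s with no finger on it) (x of bottle in the frame of roller_unit between 0.01 and 0.165 m and contact force between the fingers and bottle below 0.02 N and linear speed of bottle above 0.18 m/s).
It fails at once if the bottle is lifted or carried (more than about 20 mm off the bench, ramp or rollers) (height (world z) of bottle above 0.092 m or (x of bottle in the frame of roller_unit below 0.08 m and height (world z) of bottle above 0.075 m) or (x of bottle in the frame of roller_unit below 0 m and height (world z) of bottle above 0.057 m)).
It fails at once if the small bottle, the beaker or the tip box is moved by more than 15 mm (distance of any of small_bottle, beaker, tip_box from where it was at the start of the episode above 0.015 m).
It also fails if it takes over 42 s, if anything falls off the work surface, if the arm or the gripper's body presses on something with over 40 N, if the wrist force passes 120 N, or if a joint passes its speed limit or range.

## Working session

There is one attempt and no reset: what is moved stays moved. The work goes in short steps, Python scripts to look and compute and a tool call to move; the robot and the scene stay as the last step left them, time stands still between calls to the robot, and variables do not carry over. Pictures are saved under pics/ and viewed, and the job is handed in when it is done.

Besides the shell and the picture viewer there is one more tool, called after "Emit:" by a JSON object that holds its "api" and its "payload", one argument or row to a line. servo_tool: Moves the arm, as the interface text tells. Its arguments: {"type":"object","properties":{"rows":{"type":"string"},"fingers":{"type":"number"},"force":{"type":"number"}},"required":["rows"]}

```bash
mkdir -p pics; ls; cat > h.py <<'E'
import numpy as np, cv2
from scipy.spatial.transform import Rotation as R
def q2R(q): return R.from_quat([q[1],q[2],q[3],q[0]]).as_matrix()
def load(n): return np.load(f'{n}.npy',allow_pickle=True).item()
def px2w(c,pts,d=None):
    K=np.array([[c['fx'],0,c['cx']],[0,c['fy'],c['cy']],[0,0,1]]);out=[]
    for u,v in pts:
        n=cv2.undistortPoints(np.array([[[u,v]]],float),K,np.array(c['dist_coeffs'],float))[0,0]
        z=c['depth'][int(round(v)),int(round(u))] if d is None else d
        out.append(q2R(c['orientation'])@np.array([n[0]*z,n[1]*z,z])+c['position'])
    return np.array(out)
def cloud(c):
    K=np.array([[c['fx'],0,c['cx']],[0,c['fy'],c['cy']],[0,0,1]])
    g=np.stack(np.meshgrid(np.arange(640),np.arange(480)),-1).reshape(-1,1,2).astype(float)
    n=cv2.undistortPoints(g,K,np.array(c['dist_coeffs'],float)).reshape(480,640,2)
    P=np.dstack([n,np.ones((480,640))])*c['depth'][...,None]
    return P@q2R(c['orientation']).T+np.array(c['position'])
E
python3 - <<'E'
from station import *
import numpy as np,cv2
for n in('top','side'):
    c=read_camera(n);np.save(n+'0',c);cv2.imwrite(f'pics/{n}0.png',c['frame'][...,::-1])
    print(n,c['position'],c['orientation'],c['fx'])
print(get_state(), hold_point_z() if callable(hold_point_z) else hold_point_z)
E
```

```text
pics
top [0.56917287 0.04933705 0.93067395] [ 0.01217616 -0.69806792  0.7153825  -0.02794274] 560.2822897581841
side [0.31748318 0.52394595 0.74340041] [ 0.09673286 -0.26503772  0.89787489 -0.3379622 ] 549.4048454298307
{'time': 0.1, 'joint_positions': array([ 1.03359544e+00,  3.13396142e-01,  1.49832605e+00, -2.50107073e-05,
        1.33095754e+00, -2.23389623e-01]), 'joint_vel': array([-0.00058449, -0.00251025, -0.00351449, -0.00014654, -0.00175306,
       -0.00081582]), 'tau': array([ 1.13845585e-03, -4.12900114e+01, -2.60147846e+01, -2.21429186e-04,
        2.93287289e-03, -1.46463279e-06]), 'ee_pos': array([0.1619638 , 0.49917441, 0.23080442]), 'eef_rot': array([ 2.25377664e-04,  8.08912838e-01,  5.87928334e-01, -4.94756721e-04]), 'wrist_force': array([ 0.55043193,  0.09006336, -1.07992498]), 'moment': array([-0.00467687,  0.00259185, -0.00855638]), 'opening': 0.08519386918034125} 0.0187
```

View pics/top0.png

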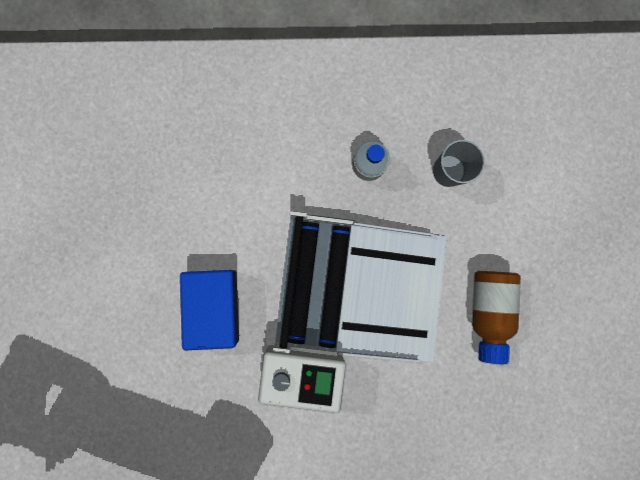

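View pics/side0.png

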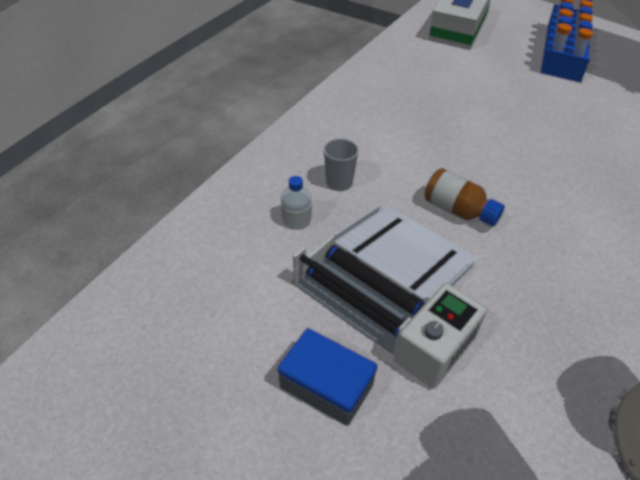

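The top view shows the ramp foot edge running from about (445,236) to (432,361). The bottle spans x 473-520, y 271-363, with its cap at the bottom. The housing is at (302,380).

```bash
python3 - <<'E'
from h import *
c=load('top0');P=cloud(c)
im=c['frame'][180:420,250:530][...,::-1]
cv2.imwrite('pics/crop0.png',cv2.resize(im,(784,672),interpolation=cv2.INTER_CUBIC)[:600])
for u,v in [(440,240),(430,355),(350,230),(343,345),(496,300),(497,352),(496,275),(300,380),(465,250),(375,153),(460,150),(208,310)]:
    print(u,v,P[v,u].round(4))
E
```

```text
440 240 [ 0.6074 -0.181   0.0063]
430 355 [ 0.4186 -0.1583  0.0016]
350 230 [ 0.6259 -0.0298  0.0319]
343 345 [ 0.443  -0.0134  0.0314]
496 300 [ 0.5103 -0.2489  0.0673]
497 352 [ 0.4295 -0.2501  0.0575]
496 275 [ 0.5487 -0.2495  0.0704]
300 380 [0.4018 0.0558 0.0901]
465 250 [ 0.5899 -0.2233  0.0017]
375 153 [ 0.7367 -0.0648  0.099 ]
460 150 [ 0.7504 -0.2104  0.0403]
208 310 [0.5066 0.1938 0.0661]
```

View pics/crop0.png

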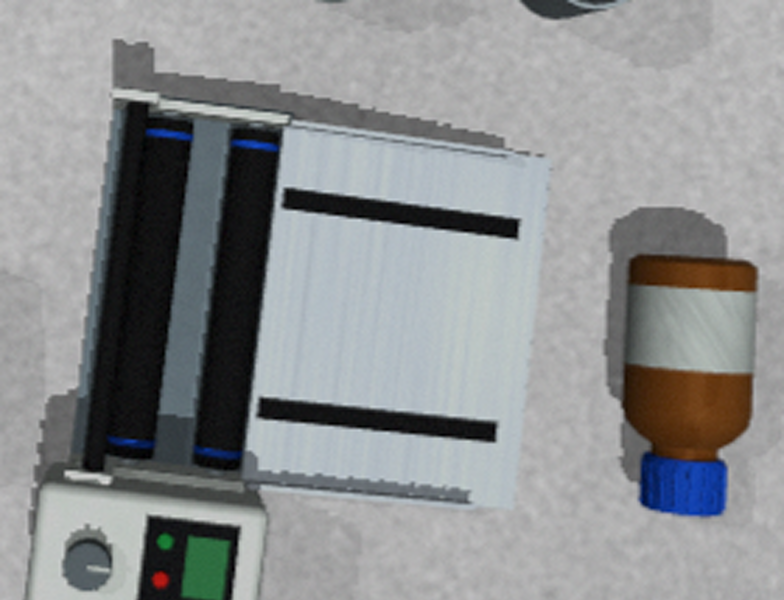

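```bash
python3 - <<'E'
from h import *
c=load('top0');P=cloud(c)
im=c['frame'][190:420,250:360][...,::-1]
cv2.imwrite('pics/crop1.png',cv2.resize(im,None,fx=2.6,fy=2.6,interpolation=cv2.INTER_CUBIC))
# ramp plane
m=np.zeros((480,640),bool);cv2_=np.zeros((480,640),np.uint8)
cv2.fillPoly(cv2_,[np.array([[356,240],[432,250],[422,348],[350,340]])],1)
Q=P[cv2_>0];Q=Q[(Q[:,2]>0)];A=np.c_[Q[:,:2],np.ones(len(Q))]
s=np.linalg.lstsq(A,Q[:,2],rcond=None)[0];print('ramp',s,np.degrees(np.arctan(np.hypot(*s[:2]))),'dir',np.arctan2(s[1],s[0]),np.std(A@s-Q[:,2]))
# housing top
H=P[340:420,250:350].reshape(-1,3);H=H[(abs(H[:,2]-.089)<.006)]
(ce,wh,an)=cv2.minAreaRect(H[:,:2].astype(np.float32)*1000);print(ce,wh,an, np.median(H[:,2]))
# bench level
B=P[380:440,450:600].reshape(-1,3);print('bench',np.median(B[:,2]))
# bottle by colour-free: height
M=P[262:370,465:530].reshape(-1,3);M=M[M[:,2]>.02]
(ce,wh,an)=cv2.minAreaRect(M[:,:2].astype(np.float32)*1000);print('bottle',ce,wh,an,M[:,2].max())
T=P[260:380,170:245].reshape(-1,3);T=T[T[:,2]>.055];print('tip',cv2.minAreaRect(T[:,:2].astype(np.float32)*1000))
E
```

```text
ramp [0.10189101 0.51132165 0.01633065] 27.536398017406835 dir 1.3741028895505838 0.05117069475196991
(398.1686096191406, 53.519859313964844) (123.41045379638672, 77.4750747680664) 81.72591400146484 0.08845082259657921
bench 0.00033253743206562714
bottle (494.8199157714844, -117.55682373046875) (345.5704650878906, 142.7283477783203) 84.95550537109375 0.9306739474338414
tip ((507.7581481933594, 143.15174865722656), (121.12630462646484, 188.7333984375), 0.5185653567314148)
```

View pics/crop1.png

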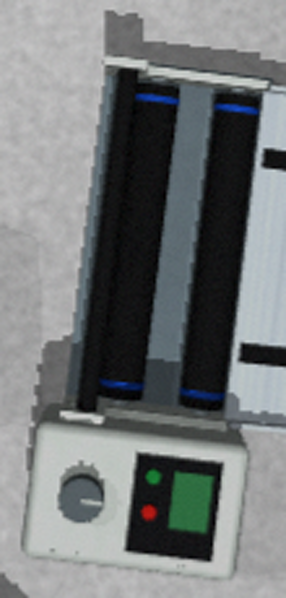

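```bash
python3 - <<'E'
from h import *
c=load('top0');P=cloud(c)
ok=(c['depth']>0.5)
m=np.zeros((480,640),np.uint8)
cv2.fillPoly(m,[np.array([[356,240],[432,250],[422,348],[350,340]])],1)
Q=P[(m>0)&ok]
for i in range(3):
    A=np.c_[Q[:,:2],np.ones(len(Q))];s=np.linalg.lstsq(A,Q[:,2],rcond=None)[0];r=A@s-Q[:,2];Q=Q[abs(r)<.004]
print('ramp',s,np.degrees(np.arctan(np.hypot(*s[:2]))),'dir',np.degrees(np.arctan2(s[1],s[0])),r.std())
a=np.radians(81.73)
def unit(p,o,a): 
    d=np.asarray(p)[...,:2]-o;return np.stack([d@[np.cos(a),np.sin(a)],d@[-np.sin(a),np.cos(a)]],-1)
ce=np.array([.39817,.05352]);Rm=np.array([[np.cos(a),-np.sin(a)],[np.sin(a),np.cos(a)]])
o=ce-Rm@[.212,.146];print('origin',o)
# foot corners via height 2mm on ray
def atz(u,v,z):
    p1=px2w(c,[(u,v)],1.)[0];C=np.array(c['position']);d=p1-C;return C+d*(z-C[2])/d[2]
for nm,u,v,z in [('foot-',446.1,236.1,.002),('foot+',432.9,361.1,.002),('mid',439.5,298.6,.002)]:print(nm,unit(atz(u,v,z),o,a))
# rollers: ridge
L=unit(P,o,a)
for y in (-.07,-.03,.0,.03,.07):
  s_=ok&(abs(L[...,1]-y)<.01)
  for lo,hi in((.165,.2),(.215,.237),(.238,.26)):
    k=s_&(L[...,0]>lo)&(L[...,0]<hi)&(P[...,2]<.1);z=P[...,2][k];x=L[...,0][k]
    t=z>np.percentile(z,80);print(y,'ridge',x[t].mean().round(4),z[t].mean().round(4),end=' | ')
  print()
M=np.zeros_like(ok);M[262:370,465:530]=1;M=P[M&ok];M=M[(M[:,2]>.02)&(M[:,2]<.1)]
b=cv2.minAreaRect(M[:,:2].astype(np.float32)*1000);print('bottle',b,M[:,2].max())
# axis: body and cap centres by colour
hsv=cv2.cvtColor(c['frame'],cv2.COLOR_RGB2HSV);mk=np.zeros_like(ok);mk[262:370,465:530]=1
X=M
# slices along world x: ridge y by circle fit
for x0 in (.45,.475,.50,.52,.54,.55):
    k=abs(X[:,0]-x0)<.006;S=X[k];S=S[S[:,2]>.03]
    A=np.c_[2*S[:,1],2*S[:,2],np.ones(len(S))];q=np.linalg.lstsq(A,(S[:,1:]**2).sum(1),rcond=None)[0];print(x0,q[:2],np.sqrt(q[2]+q[0]**2+q[1]**2))
print('bottle in unit',unit(np.array(b[0])/1000,o,a))
E
```

```text
ramp [0.02973769 0.19281772 0.02126313] 11.03958621664399 dir 81.23252388028186 0.0014900627309999649
origin [ 0.51215811 -0.17727582]
foot- [-0.00050961 -0.10280242]
foot+ [-0.00042614  0.10456082]
mid [-0.00051168  0.00161355]
-0.07 ridge 0.1773 0.0384 | -0.07 ridge 0.2268 0.0391 | -0.07 ridge 0.2469 0.0727 | 
-0.03 ridge 0.1779 0.0387 | -0.03 ridge 0.2285 0.0391 | -0.03 ridge 0.2465 0.073 | 
0.0 ridge 0.1779 0.0381 | 0.0 ridge 0.2274 0.039 | 0.0 ridge 0.2465 0.0729 | 
0.03 ridge 0.1774 0.0384 | 0.03 ridge 0.2277 0.0388 | 0.03 ridge 0.2466 0.0727 | 
0.07 ridge 0.1777 0.0383 | 0.07 ridge 0.228 0.039 | 0.07 ridge 0.2468 0.0728 | 
bottle ((482.6385803222656, -255.642333984375), (67.98035430908203, 142.78005981445312), 84.79011535644531) 0.07467211035040422
0.45 [-0.25309628  0.04589729] 0.01618656118778668
0.475 [-0.25623976  0.03681138] 0.03374910697379225
0.5 [-0.25861791  0.0364409 ] 0.03433259846533552
0.52 [-0.26036232  0.03679795] 0.03395970345028208
0.54 [-0.26219811  0.03703252] 0.033706420250162204
0.55 [-0.26233309  0.0376873 ] 0.03214206334910152
bottle in unit [-0.08179763  0.01794048]
```

Emit:
{"api": "servo_tool", "payload": {
  "rows": "-69.1 57.9 0 80.3;-69.1 57.9 0 80.3;-69.1 57.9 0 80.3;-69.1 57.9 0 80.3;-69.1 57.9 0 80.3;-69.1 57.9 0 80.3;-69.1 57.9 0 80.3;-69.1 57.9 0 80.3;-69.1 57.9 0 80.3;-69.1 57.9 0 80.3;-69.1 57.9 0 80.3;-69.1 57.9 0 80.3",
  "fingers": 115,
  "force": 40
}}

```text
time: 1.3
ee_pos: [0.3867, -0.0593, 0.2314]
eef_rot: [0.0, 0.997, -0.073, -0.0]
wrist_force: [1.4, 2.0, 0.8]
opening: 0.0472
```

```bash
cat > go.py <<'E'
from h import *; from station import *
import sys
a=np.radians(81.73);o=np.array([.51216,-.17728]);ux=np.array([np.cos(a),np.sin(a)]);uy=np.array([-ux[1],ux[0]])
s=get_state();p=s['ee_pos'];Rm=q2R(s['eef_rot']);d=p[:2]-o
print('t',s['time'],'unit TCP',(d@ux).round(4),(d@uy).round(4),p[2].round(4),'xang',np.degrees(np.arctan2(Rm[1,0],Rm[0,0])),'open',s['opening'],'F',(s['wrist_force'][:2]@ux).round(2),s['wrist_force'].round(2),'tz',Rm[:,2].round(4))
if len(sys.argv)>3:
    t=[float(v) for v in sys.argv[1:4]];w=np.r_[o+ux*t[0]+uy*t[1],t[2]]
    print('cm',(Rm.T@(w-p)*100).round(2),'turn',np.degrees(np.arctan2(Rm[1,0],Rm[0,0]))+8.27)
E
python3 go.py -.16 -.01 .231
```

```text
t 1.3 unit TCP 0.0987 0.1411 0.2314 xang -8.331248320952072 open 0.04718699344785145 F 2.19 [1.43 2.01 0.82] tz [-3.e-04 -9.e-04 -1.e+00]
cm [15.14 25.85  0.06] turn -0.06124832095207289
```

Emit:
{"api": "servo_tool", "payload": {
  "rows": "15.1 25.9 0 0;15.1 25.9 0 0;15.1 25.9 0 0;15.1 25.9 0 0;15.1 25.9 0 0;15.1 25.9 0 0;15.1 25.9 0 0;15.1 25.9 4 0;15.1 25.9 8 0;15.1 25.9 12 0;15.1 25.9 15 0;15.1 25.9 15 0"
}}

```text
time: 2.5
ee_pos: [0.4968, -0.3354, 0.0777]
eef_rot: [-0.002, 0.997, -0.072, -0.003]
wrist_force: [-0.1, -0.4, -0.7]
opening: 0.0467
```

```bash
python3 go.py -.16 -.01 .025; python3 - <<'E'
from h import *;from station import *
for n in('side','top'):
    c=read_camera(n);np.save(n+'1',c);cv2.imwrite(f'pics/{n}1.png',c['frame'][...,::-1])
E
```

```text
t 2.5 unit TCP -0.1587 -0.0075 0.0777 xang -8.311092550898346 open 0.04665008144521048 F -0.37 [-0.1  -0.36 -0.68] tz [-0.0062  0.0051 -1.    ]
cm [0.29 0.15 5.26] turn -0.0410925508983464
```

View pics/side1.png

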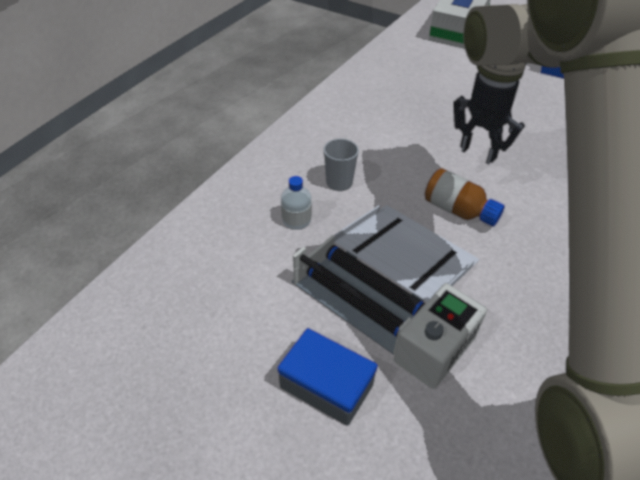

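View pics/top1.png

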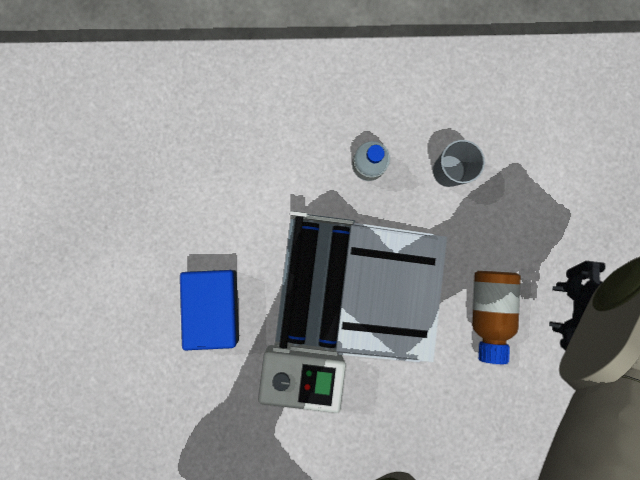

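Emit:
{"api": "servo_tool", "payload": {
  "rows": "0.3 0.2 2 0;0.3 0.2 4 0;0.3 0.2 5.3 0;0.3 0.2 5.3 0;0.3 -0.4 5.3 0;0.3 -1 5.3 0;0.3 -1.5 5.3 0;0.3 -2 5.3 0;0.3 -2.4 5.3 0;0.3 -2.8 5.3 0;0.3 -3.2 5.3 0;0.3 -3.6 5.3 0"
}}

```text
time: 3.8
ee_pos: [0.507, -0.3021, 0.0295]
eef_rot: [0.001, 0.997, -0.073, 0.0]
wrist_force: [-0.2, 0.3, -0.6]
opening: 0.0472
```

```bash
python3 go.py -.08 -.01 .027; python3 - <<'E'
from h import *;from station import *
for n in('top',):
    c=read_camera(n);np.save(n+'2',c);cv2.imwrite(f'pics/{n}2.png',cv2.resize(c['frame'][200:420,380:640][...,::-1],None,fx=2.7,fy=2.7))
E
```

```text
t 3.8 unit TCP -0.1242 -0.0128 0.0295 xang -8.320446189595991 open 0.04719696659719448 F 0.26 [-0.24  0.3  -0.57] tz [-0.     -0.0011 -1.    ]
cm [-0.28 -4.42  0.24] turn -0.05044618959599134
```

View pics/top2.png

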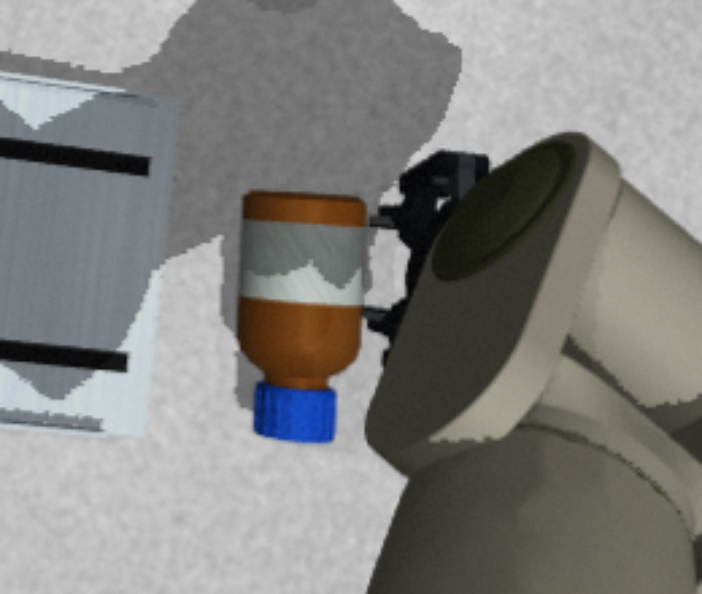

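Emit:
{"api": "servo_tool", "payload": {
  "rows": "0 -0.5 0.1 0;0 -1 0.2 0;0 -1.5 0.3 0;0 -2 0.4 0;0 -2.5 0.4 0;0 -3 0.4 0;0 -3.5 0.4 0;0 -4 0.4 0;0.1 -4.5 0.4 0;0.1 -5 0.4 0;0.1 -5.5 0.4 0;0.1 -6 0.4 0"
}}

```text
time: 5.05
ee_pos: [0.5167, -0.2418, 0.0254]
eef_rot: [0.0, 0.997, -0.072, -0.0]
wrist_force: [1.4, -1.3, 0.2]
opening: 0.0468
```

```bash
python3 go.py -.02 -.01 .031; python3 - <<'E'
from h import *;from station import *
for n in('top',):
    c=read_camera(n);np.save(n+'3',c);cv2.imwrite(f'pics/{n}3.png',cv2.resize(c['frame'][200:420,380:640][...,::-1],None,fx=2.7,fy=2.7))
E
```

```text
t 5.05 unit TCP -0.0632 -0.0138 0.0254 xang -8.297151237335283 open 0.046783090943220286 F -1.05 [ 1.36 -1.26  0.16] tz [-3.e-04 -8.e-04 -1.e+00]
cm [-0.38 -4.32 -0.56] turn -0.027151237335283795
```

View pics/top3.png

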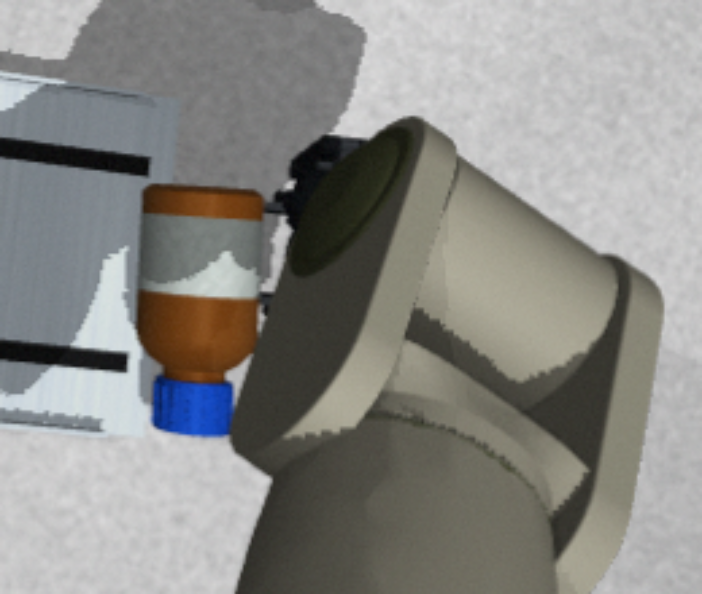

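```bash
cat > bot.py <<'E'
from h import *; import sys
c=load(sys.argv[1]);P=cloud(c);f=c['frame'];hsv=cv2.cvtColor(f,cv2.COLOR_RGB2HSV)
a=np.radians(81.73);o=np.array([.51216,-.17728]);ux=np.array([np.cos(a),np.sin(a)]);uy=np.array([-ux[1],ux[0]])
ok=c['depth']>.5
h,s,v=[hsv[...,i].astype(int) for i in range(3)]
am=(h<20)&(s>120)&(v>50)&ok
D=P[...,:2]-o;X=D@ux;Y=D@uy;Z=P[...,2]
roi=(X>-.15)&(X<.26)&(abs(Y)<.12)&(Z<.15)
am&=roi
xc=np.median(X[am]);near=roi&(abs(X-xc)<.05)
blue=(h>100)&(h<130)&(s>150)&(v>60)&near&(Z>.03)&(Y>0)
print('amber',am.sum(),'blue',blue.sum(),'blue Y',Y[blue].min() if blue.any() else None, Y[blue].max() if blue.any() else None,'amber Y',np.percentile(Y[am],[1,99]))
# circle fit slices w fixed R
from scipy.optimize import least_squares
y0=Y[am].min()
k=near&(Z>0.02)&(Y>y0+.006)&(Y<y0+.08)&(abs(X-xc)<.04)
# robust: cylinder axis x=x0+m*(y-ym), z=z0, R=.035
ym=Y[k].mean()
Xk,Yk,Zk=X[k],Y[k],Z[k]
def r(p): return np.hypot((Xk-p[0]-p[1]*(Yk-ym))/np.sqrt(1+p[1]**2),Zk-p[2])-.035
q=least_squares(r,[xc,0,max(Zk)-.036],loss='soft_l1',f_scale=.001).x
print('n',k.sum(),'axis x at body',q[0],'ym',ym,'slope rad',q[1],'z',q[2],'rms',np.median(abs(r(q))))
yo=y0+.0715;print('origin approx x',q[0]+q[1]*(yo-ym),'y',yo)
E
python3 bot.py top2;python3 bot.py top3; python3 bot.py top0
```

```text
amber 1621 blue 553 blue Y 0.05887307517828894 0.09056617684065389 amber Y [-0.05107479  0.05833989]
n 2313 axis x at body -0.060074388465621686 ym -0.010089894338274877 slope rad 0.42553415268568134 z 0.09540373098405872 rms 0.006898689435290876
origin approx x -0.04779160416078437 y 0.01877449698570406
amber 1633 blue 546 blue Y 0.06262321426803776 0.0933838466342087 amber Y [-0.04796898  0.0620201 ]
n 2256 axis x at body 0.0008264843870325814 ym -0.007176361873841736 slope rad 0.3377383907029591 z 0.09572859871955046 rms 0.006588966681751199
origin approx x 0.010598074393943316 y 0.021756061196489193
amber 1558 blue 549 blue Y 0.05934935050842776 0.08995003425834797 amber Y [-0.0513197   0.05812646]
n 2208 axis x at body -0.08213163906814652 ym -0.00943114691443655 slope rad -0.054430502296923075 z 0.03548205011243439 rms 0.0008302471288608934
origin approx x -0.0836782021627692 y 0.018982390153181213
```

```bash
sed -i 's/^k=near.*/k=am\&(Y>y0+.004)\&(Y<y0+.08)\&(Z>.02)/' bot.py; sed -i 's/^y0=.*/y0=np.percentile(Y[am],.5)/' bot.py
for n in top0 top2 top3; do python3 bot.py $n; done
```

```text
amber 1558 blue 549 blue Y 0.05934935050842776 0.08995003425834797 amber Y [-0.0513197   0.05812646]
n 812 axis x at body -0.08246454405286886 ym -0.005358951493707884 slope rad -0.05410396118295019 z 0.03527029235574048 rms 0.0008747833363162705
origin approx x -0.08381848850063495 y 0.019665915783343695
amber 1621 blue 553 blue Y 0.05887307517828894 0.09056617684065389 amber Y [-0.05107479  0.05833989]
n 848 axis x at body -0.0747835264205825 ym -0.005564022937970254 slope rad -0.0562947639128325 z 0.035356992378657096 rms 0.0008600542705133746
origin approx x -0.07621325971568732 y 0.01983324664324046
amber 1633 blue 546 blue Y 0.06262321426803776 0.0933838466342087 amber Y [-0.04796898  0.0620201 ]
n 859 axis x at body -0.013768475520254802 ym -0.002981001597630907 slope rad -0.05854634114914259 z 0.03570016861496507 rms 0.0008515051767200854
origin approx x -0.015288490299206278 y 0.02298159058348162
```

The cloud fit shows the bottle rolling at 0.057 rad yaw without squaring up. It would drift toward +y and reach the side flange. I'll first square it on the bench by nudging the cap's end face with the flat of a finger, which slides it toward −y.

Emit:
{"api": "servo_tool", "payload": {
  "rows": "0 2 0 0;0 4 0 0;0 4 -4 0;0 4 -8 0;0 4 -12 0;-4 2 -12 0;-8 -1 -12 0;-12 -3 -12 0;-16 -4.7 -12 0;-18.8 -4.7 -12 0;-18.8 -4.7 -12 0;-18.8 -4.7 -9 0",
  "fingers": 0
}}

```text
time: 6.3
ee_pos: [0.3393, -0.1693, 0.1177]
eef_rot: [0.003, 0.997, -0.072, 0.003]
wrist_force: [0.9, -1.8, -0.3]
opening: 0.0854
```

```bash
python3 go.py -.015 .170 .014; python3 - <<'E'
from h import *;from station import *
for n in('top',):
    c=read_camera(n);np.save(n+'4',c);cv2.imwrite(f'pics/{n}4.png',cv2.resize(c['frame'][200:440,340:600][...,::-1],None,fx=2.5,fy=2.5))
E
python3 bot.py top4
```

```text
t 6.3 unit TCP -0.017 0.1722 0.1177 xang -8.309709027220599 open 0.08540196979607127 F -1.67 [ 0.91 -1.82 -0.34] tz [ 0.0057 -0.0063 -1.    ]
cm [ 0.15 -0.25 10.37] turn -0.039709027220599324
amber 1602 blue 546 blue Y 0.061603538170864315 0.0928600974312028 amber Y [-0.04846163  0.06106016]
n 839 axis x at body -0.025435656391260133 ym -0.0022467802064477837 slope rad -0.05477966657922802 z 0.03571240548792018 rms 0.0008325475666115453
origin approx x -0.026795480690382 y 0.02257674253542853
```

View pics/top4.png

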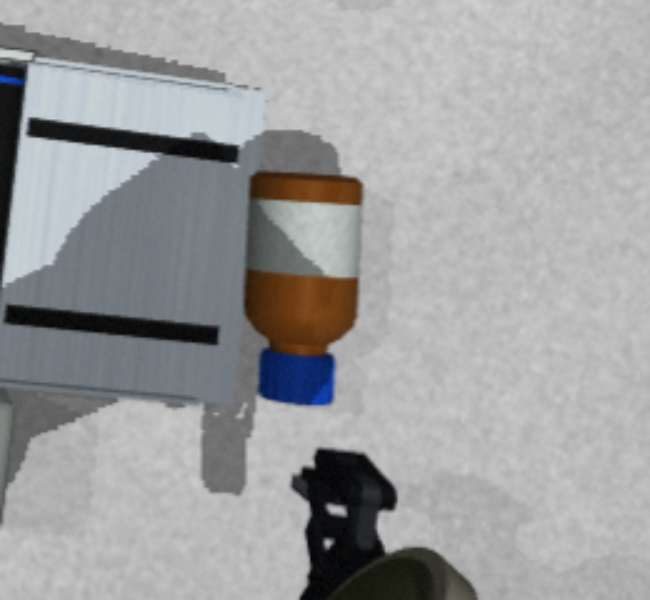

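Emit:
{"api": "servo_tool", "payload": {
  "rows": "0.7 1.1 3 0;0.7 1.1 6 0;0.7 1.1 9 0;0.7 1.1 10.3 0;0.7 1.1 10.3 0;1.1 1.1 10.3 0;1.5 1.1 10.3 0;1.9 1.1 10.3 0;2.2 1.1 10.3 0;2.5 1.1 10.3 0;2.8 1.1 10.3 0;2.8 1.1 10.3 0"
}}

```text
time: 7.55
ee_pos: [0.3632, -0.1819, 0.0094]
eef_rot: [-0.0, 0.997, -0.072, -0.001]
wrist_force: [-0.0, 0.6, 1.1]
opening: 0.0852
```

```bash
python3 go.py -.028 .133 .014; python3 - <<'E'
from h import *;from station import *
for n in('top',):
    c=read_camera(n);np.save(n+'5',c);cv2.imwrite(f'pics/{n}5.png',cv2.resize(c['frame'][200:440,340:600][...,::-1],None,fx=2.5,fy=2.5))
E
python3 bot.py top5
```

```text
t 7.55 unit TCP -0.026 0.1467 0.0094 xang -8.303409033532201 open 0.08516174682325241 F 0.58 [-0.    0.59  1.1 ] tz [-1.5e-03  8.0e-04 -1.0e+00]
cm [ 1.37  0.19 -0.46] turn -0.033409033532201704
amber 1615 blue 370 blue Y 0.056784712749402805 0.08815371011662854 amber Y [-0.05325621  0.05618022]
n 845 axis x at body -0.02542337712169132 ym -0.006964030028317783 slope rad -0.05912852790410364 z 0.03581276160931568 rms 0.000814532891235828
origin approx x -0.02688496060347264 y 0.01775472306074536
```

View pics/top5.png

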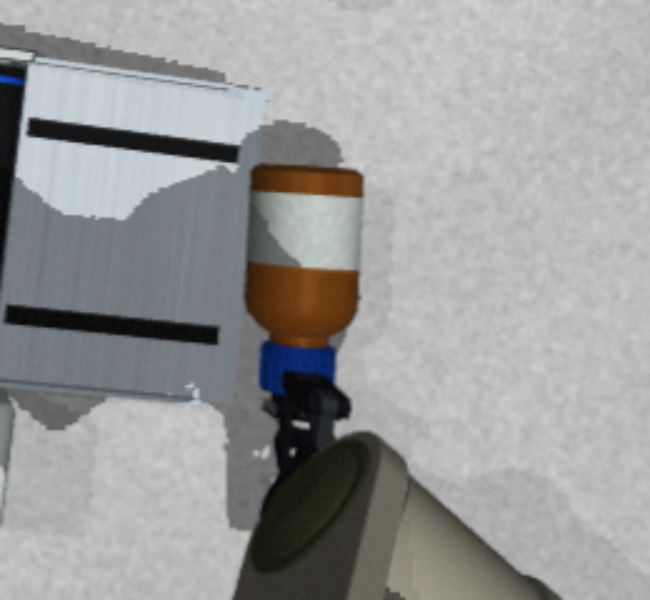

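Emit:
{"api": "servo_tool", "payload": {
  "rows": "-0.6 0 -0.3 0;-0.6 -0.8 -0.3 0;-0.6 -1.5 -0.3 0;-0.6 -1.5 -0.3 0;-0.2 -1.5 -0.3 0;0.1 -1.5 -0.3 0;0.4 -1.5 -0.3 0;0.6 -1.5 -0.3 0;0.8 -1.5 -0.3 0;0.8 -1.5 -0.3 0"
}}

```text
time: 8.6
ee_pos: [0.3735, -0.1684, 0.0123]
eef_rot: [-0.0, 0.997, -0.072, -0.001]
wrist_force: [-1.3, -1.2, 0.4]
opening: 0.0855
```

```bash
python3 go.py -.012 .133 .014; python3 - <<'E'
from h import *;from station import *
for n in('top',):
    c=read_camera(n);np.save(n+'6',c);cv2.imwrite(f'pics/{n}6.png',cv2.resize(c['frame'][200:440,340:600][...,::-1],None,fx=2.5,fy=2.5))
E
python3 bot.py top6
```

```text
t 8.6 unit TCP -0.0112 0.1385 0.0123 xang -8.308608460119375 open 0.08552798443321619 F -1.41 [-1.26 -1.24  0.36] tz [-1.e-03  4.e-04 -1.e+00]
cm [ 0.55  0.08 -0.17] turn -0.038608460119375465
amber 1605 blue 346 blue Y 0.04894582374787495 0.07676819778477766 amber Y [-0.0614685   0.04826758]
n 829 axis x at body -0.02692271530470499 ym -0.015407198595324053 slope rad -0.04354459134005196 z 0.035693401755023856 rms 0.0008155219350533538
origin approx x -0.02800768541183998 y 0.009509101540831823
```

View pics/top6.png

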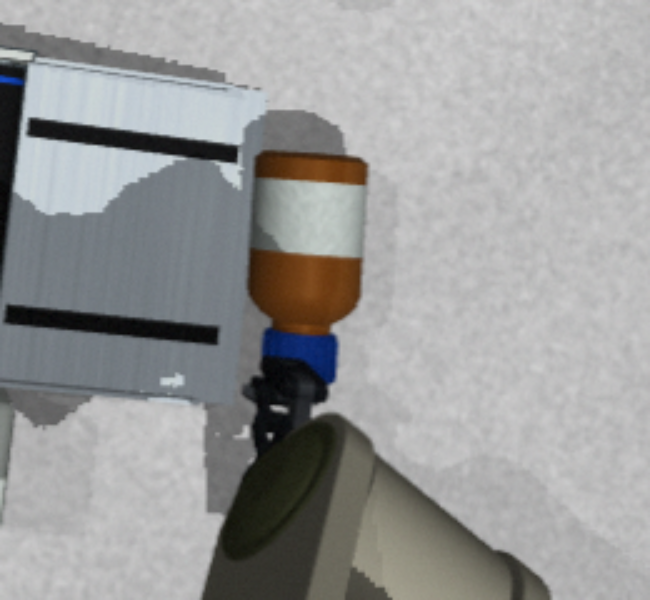

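Emit:
{"api": "servo_tool", "payload": {
  "rows": "0.3 0 0 0;0.6 0 0 0;0.9 -0.1 0 0;1.2 -0.1 0 0;1.4 -0.1 0 0;1.4 -0.1 0 0;0 -0.1 0 0;-2 -0.1 0 0;-3 0 -4 0;-3 2 -8 0;-2 6 -12 0;-1 9 -12 0"
}}

```text
time: 9.85
ee_pos: [0.352, -0.2588, 0.1366]
eef_rot: [0.003, 0.997, -0.072, 0.003]
wrist_force: [0.3, -0.6, 0.2]
opening: 0.0852
```

```bash
python3 - <<'E'
from h import *;from station import *
for n in('top',):
    c=read_camera(n);np.save(n+'7',c);cv2.imwrite(f'pics/{n}7.png',cv2.resize(c['frame'][200:440,340:600][...,::-1],None,fx=2.5,fy=2.5))
E
python3 bot.py top7;python3 go.py -.10 -.03 .025; 
```

```text
amber 1639 blue 551 blue Y 0.03611750392811987 0.0655430899993401 amber Y [-0.07551006  0.03419012]
n 855 axis x at body -0.029378729949161193 ym -0.02940239896703664 slope rad -0.009292477076341902 z 0.035755720947247695 rms 0.0008322035813616777
origin approx x -0.029610666497123937 y -0.004442794971537906
t 9.9 unit TCP -0.1082 0.1454 0.1359 xang -8.423120840612826 open 0.08550834986643051 F -1.49 [-1.83 -1.24  0.31] tz [ 0.0055 -0.0087 -0.9999]
cm [17.46 -0.96 11.2 ] turn -0.15312084061282683
```

View pics/top7.png

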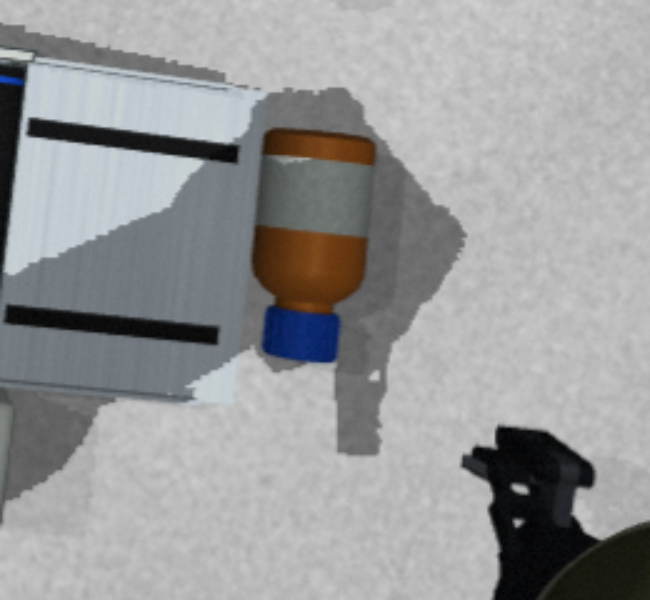

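Emit:
{"api": "servo_tool", "payload": {
  "rows": "4.5 0 0 0;9 0 0 0;13.5 0 0 0;17.7 0 0 0;17.7 0 1 0;17.7 0 4 0;17.7 0 7 0;17.7 0 9.5 0;17.7 0 11 0;17.7 0 11 0;17.7 -0.5 11 0;17.7 -1 11 0",
  "fingers": 115
}}

```text
time: 11.1
ee_pos: [0.5305, -0.2806, 0.0284]
eef_rot: [0.005, 0.997, -0.074, 0.004]
wrist_force: [0.3, 0.6, -0.6]
opening: 0.0468
```

```bash
python3 - <<'E'
from h import *;from station import *
for n in('top',):
    c=read_camera(n);np.save(n+'8',c);cv2.imwrite(f'pics/{n}8.png',cv2.resize(c['frame'][200:440,340:600][...,::-1],None,fx=2.5,fy=2.5))
E
python3 bot.py top8;python3 go.py -.05 -.0325 .025 
```

```text
amber 1645 blue 546 blue Y 0.036139223002055444 0.06563860708518422 amber Y [-0.07539088  0.03413859]
n 858 axis x at body -0.029314269256693688 ym -0.02915180661607441 slope rad -0.007532280885939802 z 0.03577481267858912 rms 0.0008751234060849142
origin approx x -0.029501104124901464 y -0.004347252585630179
t 11.15 unit TCP -0.0987 -0.0329 0.0283 xang -8.3904447512328 open 0.04682837923069744 F 0.58 [-0.31  0.63  0.14] tz [ 0.0071 -0.0097 -0.9999]
cm [-0.06 -4.87  0.28] turn -0.1204447512328013
```

View pics/top8.png

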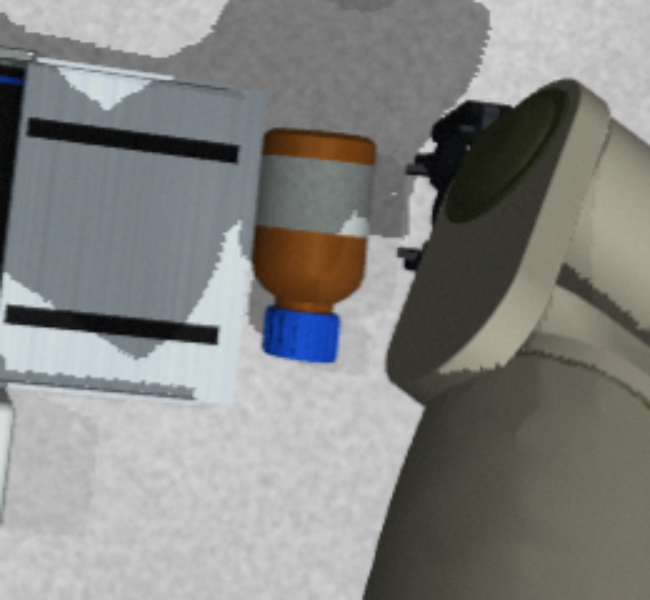

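Emit:
{"api": "servo_tool", "payload": {
  "rows": "0 -0.4 0.2 0;0 -0.9 0.3 0;0 -1.4 0.3 0;0 -1.8 0.3 0;0 -2.2 0.3 0;0 -2.6 0.3 0;0 -3 0.3 0;0 -3.4 0.3 0;0 -3.8 0.3 0;0 -4.2 0.3 0;0 -4.6 0.2 0;0 -5 0.15 0"
}}

```text
time: 12.35
ee_pos: [0.5388, -0.2336, 0.0287]
eef_rot: [0.008, 0.997, -0.073, 0.006]
wrist_force: [-4.0, -14.9, 12.3]
opening: 0.0469
```

```bash
python3 go.py .001 -.0325 .036
```

```text
t 12.35 unit TCP -0.0519 -0.0344 0.0287 xang -8.331813068484866 open 0.04685337388850313 F -15.33 [ -3.98 -14.92  12.3 ] tz [ 0.0105 -0.017  -0.9998]
cm [-0.19 -5.28 -0.82] turn -0.06181306848486656
```

```bash
python3 - <<'E'
from h import *;from station import *
for n in('top','side'):
    c=read_camera(n);np.save(n+'9',c);f=c['frame'];f=f[200:440,340:600] if n=='top' else f[120:320,280:540]
    cv2.imwrite(f'pics/{n}9.png',cv2.resize(f[...,::-1],None,fx=2.5,fy=2.5))
s=get_state();print(s['wrist_force'],s['joint_vel'].round(3),s['joint_positions'].round(3))
E
python3 bot.py top9;python3 go.py
```

```text
[ -3.646561   -13.04732541  10.82767533] [-0.004  0.004 -0.001  0.003  0.002 -0.003] [-0.604  0.664  1.527 -0.009  0.932 -0.454]
amber 1628 blue 533 blue Y 0.0347838192140718 0.06453391090482127 amber Y [-0.07661968  0.03348718]
n 852 axis x at body -0.0033338297499403563 ym -0.030375159330100193 slope rad -0.006442498109239872 z 0.03737213367807345 rms 0.0008383350195233542
origin approx x -0.0034943268699683975 y -0.005462909872416155
t 12.45 unit TCP -0.0515 -0.0345 0.0287 xang -8.316082647836584 open 0.046671678748650226 F -13.44 [ -3.65 -13.05  10.83] tz [ 0.0106 -0.0166 -0.9998]
```

View pics/top9.png

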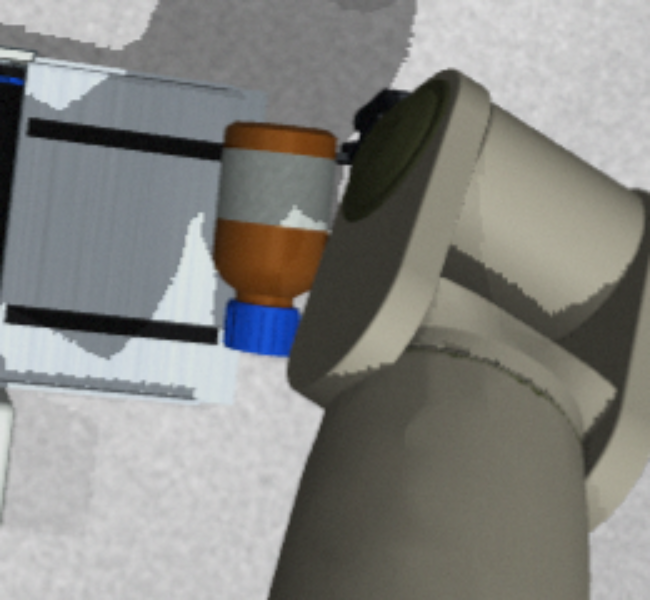

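View pics/side9.png

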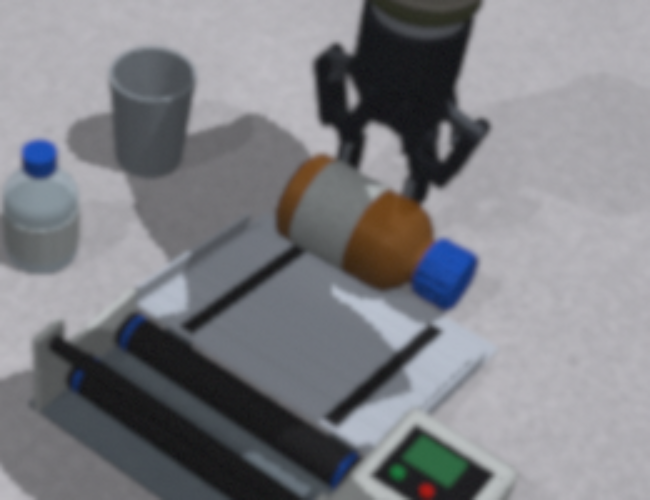

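Emit:
{"api": "servo_tool", "payload": {
  "rows": "-0.1 0 0.6 0;-0.1 0 1.2 0;-0.1 -0.4 0.8 0;-0.1 -0.8 0.4 0;-0.1 -1.2 0 0;-0.1 -1.6 -0.4 0"
}}

```text
time: 13.05
ee_pos: [0.5416, -0.2211, 0.0355]
eef_rot: [0.012, 0.997, -0.072, 0.009]
wrist_force: [-4.5, -16.3, 14.8]
opening: 0.0466
```

```bash
python3 - <<'E'
from h import *;from station import *
for n in('top',):
    c=read_camera(n);np.save(n+'10',c)
E
python3 bot.py top10;python3 go.py .001 -.0325 .036
```

```text
amber 1568 blue 492 blue Y 0.034266157290351935 0.06361257734342902 amber Y [-0.0772658   0.03265734]
n 831 axis x at body 0.009442130771663702 ym -0.03174549645014006 slope rad -0.005682917595553503 z 0.03972030963700035 rms 0.0007877826300236174
origin approx x 0.009296490057252619 y -0.006117689612849836
t 13.1 unit TCP -0.0386 -0.0356 0.0361 xang -8.2473477622733 open 0.04691901549025366 F -15.73 [ -4.6  -15.22  15.01] tz [ 0.0159 -0.0252 -0.9996]
cm [-0.3  -3.96 -0.08] turn 0.022652237726699553
```

Emit:
{"api": "servo_tool", "payload": {
  "rows": "-0.3 1 0 0;-0.3 2 0.6 0;-0.3 3 1.2 0;-0.3 3.5 1.8 0;-0.3 3.5 2 0;-0.3 3.5 2 0;-0.3 3.5 2 0;-0.3 3.5 2 0"
}}

```text
time: 13.9
ee_pos: [0.5343, -0.255, 0.017]
eef_rot: [0.012, 0.997, -0.072, 0.009]
wrist_force: [0.0, 0.0, -0.6]
opening: 0.0468
```

```bash
python3 - <<'E'
from h import *;from station import *
for n in('top','side'):
    c=read_camera(n);np.save(n+'11',c);f=c['frame'];f=f[200:440,340:600] if n=='top' else f[100:300,320:580]
    cv2.imwrite(f'pics/{n}11.png',cv2.resize(f[...,::-1],None,fx=2.5,fy=2.5))
E
python3 bot.py top11;python3 go.py .001 -.0325 .036
```

```text
amber 1647 blue 547 blue Y 0.03386607953336409 0.06338554405354088 amber Y [-0.0776562   0.03228518]
n 862 axis x at body -0.024305582683422 ym -0.03074242200157768 slope rad 0.0005217153182214827 z 0.03573206914830636 rms 0.0008229127788253535
origin approx x -0.02429287431030482 y -0.006383595121615959
t 14.0 unit TCP -0.0738 -0.0331 0.0171 xang -8.22379363956479 open 0.046836271259660875 F 0.59 [ 0.5   0.53 -0.49] tz [ 0.0162 -0.0252 -0.9996]
cm [-0.01 -7.43 -2.06] turn 0.046206360435210314
```

View pics/side11.png

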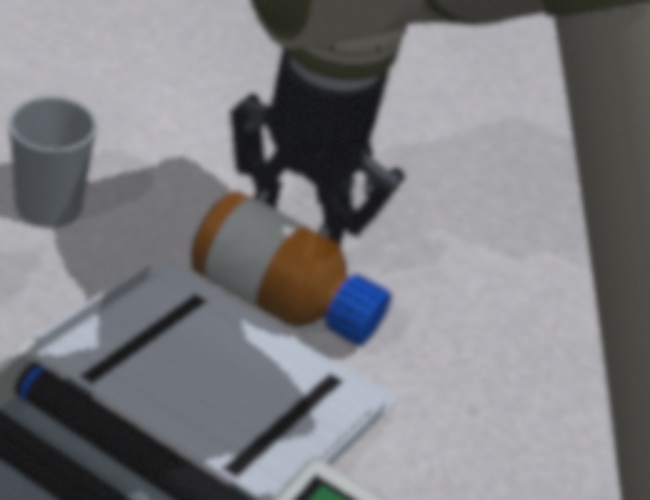

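View pics/top11.png

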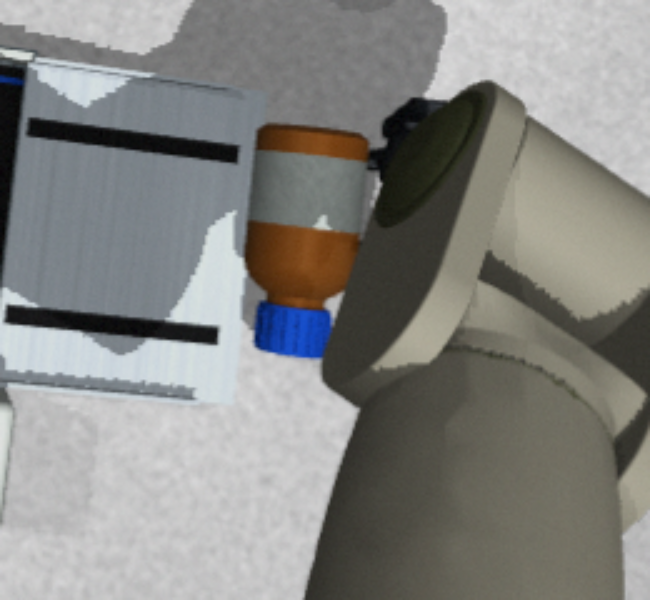

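Emit:
{"api": "servo_tool", "payload": {
  "rows": "0 -0.6 0 0;0 -1.2 0 0;0 -1.8 -0.2 0;0 -2.5 -0.45 0;0 -3.2 -0.6 0;0 -3.9 -0.8 0;0 -4.6 -0.95 0;-0.05 -5.3 -1.15 0;-0.05 -6 -1.3 0;-0.1 -6.7 -1.5 0;-0.1 -7.4 -1.65 0;-0.1 -8.1 -1.8 0"
}}

```text
time: 15.2
ee_pos: [0.5462, -0.1771, 0.0358]
eef_rot: [0.015, 0.997, -0.071, 0.012]
wrist_force: [-2.4, -15.0, 12.4]
opening: 0.0471
```

```bash
python3 go.py .08 -.0325 .045;  python3 - <<'E'
from h import *;from station import *
for n in('top',):
    c=read_camera(n);np.save(n+'12',c)
    f=c['frame'][200:440,300:560]
    cv2.imwrite(f'pics/{n}12.png',cv2.resize(f[...,::-1],None,fx=2.5,fy=2.5))
E
python3 bot.py top12;python3 go.py
```

```text
t 15.2 unit TCP 0.0051 -0.0337 0.0358 xang -8.154447801348745 open 0.047092745682439645 F -15.19 [ -2.39 -15.01  12.43] tz [ 0.0211 -0.0323 -0.9993]
cm [-0.08 -7.46 -1.14] turn 0.11555219865125466
amber 1306 blue 354 blue Y 0.03372427757258474 0.06316524138412924 amber Y [-0.07790546  0.03211208]
n 707 axis x at body 0.054015675535856206 ym -0.03449263775766819 slope rad -0.009817131863216817 z 0.048495173922830086 rms 0.0008170704664817313
origin approx x 0.05374247353890538 y -0.0066635323980393235
t 15.25 unit TCP 0.0062 -0.0336 0.0359 xang -8.123063321691564 open 0.04687186506658372 F -12.44 [ -1.27 -12.39  11.1 ] tz [ 0.021  -0.0316 -0.9993]
```

View pics/top12.png

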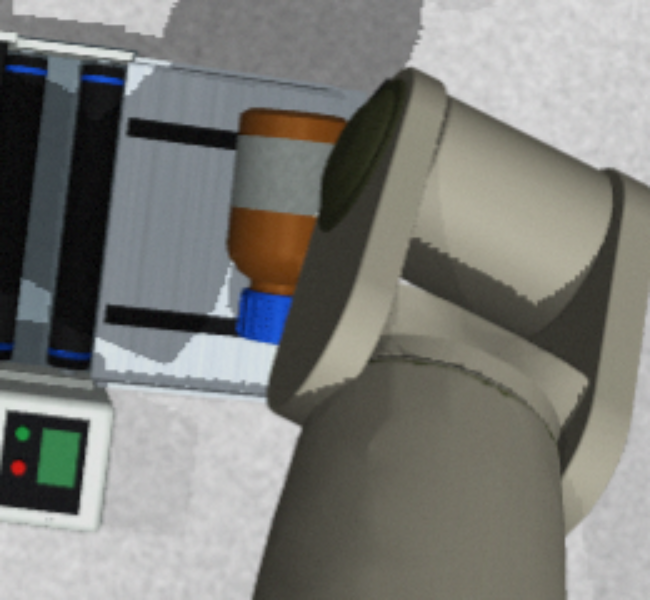

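Emit:
{"api": "servo_tool", "payload": {
  "rows": "-0.05 -0.75 -0.2 0;-0.05 -1.5 -0.4 0;-0.05 -2.25 -0.6 0;-0.05 -3 -0.8 0;-0.05 -3.75 -1 0;-0.1 -4.5 -1.2 0;-0.1 -5.25 -1.4 0;-0.1 -6 -1.6 0;-0.1 -6.75 -1.8 0;-0.1 -7.5 -2 0;-0.1 -8.25 -2.2 0;-0.1 -9 -2.4 0"
}}

```text
time: 16.45
ee_pos: [0.5597, -0.0899, 0.0609]
eef_rot: [0.019, 0.997, -0.07, 0.015]
wrist_force: [-4.2, -25.4, 23.1]
opening: 0.0466
```

```bash
python3 go.py .08 -.0325 .045;  python3 - <<'E'
from h import *;from station import *
for n in('top',):
    c=read_camera(n);np.save(n+'13',c)
    f=c['frame'][200:440,250:510]
    cv2.imwrite(f'pics/{n}13.png',cv2.resize(f[...,::-1],None,fx=2.5,fy=2.5))
E
python3 bot.py top13;python3 go.py
```

```text
t 16.45 unit TCP 0.0933 -0.0345 0.0609 xang -8.011609393559018 open 0.04659439861821858 F -25.72 [ -4.24 -25.37  23.06] tz [ 0.0275 -0.0408 -0.9988]
cm [-0.26  1.27  1.63] turn 0.25839060644098133
amber 598 blue 151 blue Y 0.033118641949694785 0.09099168302402597 amber Y [-0.07850969  0.03001452]
n 325 axis x at body 0.14137233846432487 ym -0.03559291222610775 slope rad -0.013952671109084085 z 0.06585854243532492 rms 0.0008275464587263123
origin approx x 0.14097406648904118 y -0.007048415464881469
t 16.5 unit TCP 0.0944 -0.0345 0.0612 xang -7.988683957530588 open 0.04715872759895093 F -19.67 [ -3.49 -19.37  18.34] tz [ 0.0279 -0.0403 -0.9988]
```

View pics/top13.png

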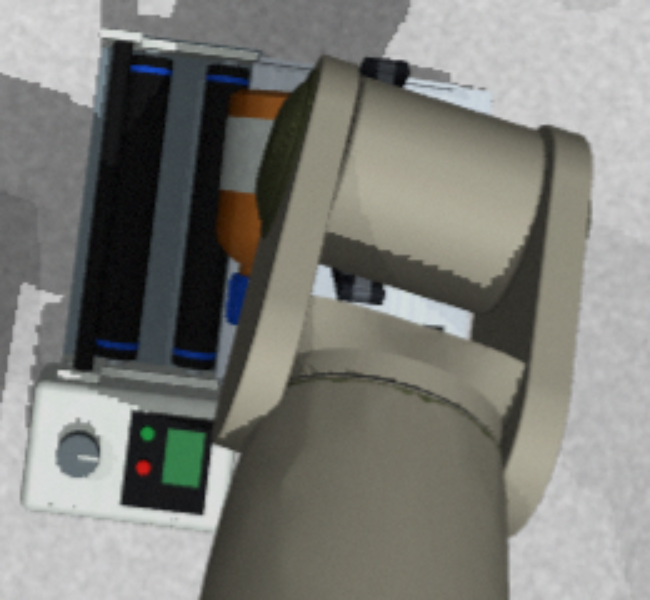

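Emit:
{"api": "servo_tool", "payload": {
  "rows": "0 -0.1 0.5 0;0 -0.1 1 0;0 -0.15 1.5 0;0 -0.15 2 0;0 -0.2 2.5 0;0 -0.2 2.7 0;-0.05 -0.7 2.6 0;-0.1 -1.2 2.5 0"
}}

```text
time: 17.3
ee_pos: [0.5636, -0.0812, 0.039]
eef_rot: [0.022, 0.997, -0.07, 0.019]
wrist_force: [0.2, -19.3, 16.2]
opening: 0.047
```

```bash
python3 go.py .108 -.0325 .04;  python3 - <<'E'
from h import *;from station import *
for n in('top','side'):
    c=read_camera(n);np.save(n+'14',c)
    f=c['frame'];f=f[200:440,250:510] if n=='top' else f[120:360,250:510]
    cv2.imwrite(f'pics/{n}14.png',cv2.resize(f[...,::-1],None,fx=2.5,fy=2.5))
E
python3 bot.py top14;python3 go.py
```

```text
t 17.3 unit TCP 0.1024 -0.0371 0.039 xang -7.9431982391469225 open 0.047000307770627546 F -19.02 [  0.22 -19.25  16.16] tz [ 0.0348 -0.0472 -0.9983]
cm [-0.46 -0.55 -0.14] turn 0.3268017608530771
amber 429 blue 113 blue Y 0.03121647391314149 0.0909227711654184 amber Y [-0.07984538  0.02217928]
n 236 axis x at body 0.15181241443741575 ym -0.040588236299191206 slope rad -0.01132363965902042 z 0.0679230211334413 rms 0.0006759148388428629
origin approx x 0.1514579274598213 y -0.009283197612972777
t 17.4 unit TCP 0.1036 -0.0367 0.0386 xang -7.9299263172927885 open 0.046791465171933166 F -13.97 [ -0.05 -14.11  12.16] tz [ 0.0341 -0.0457 -0.9984]
```

View pics/side14.png

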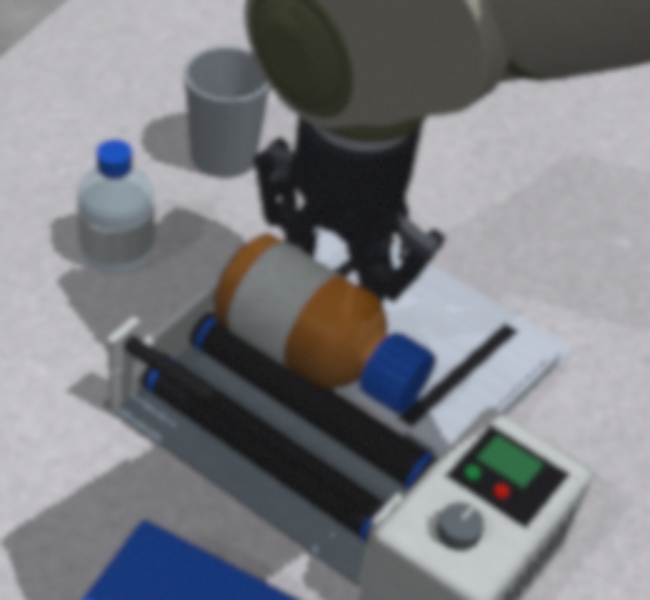

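Emit:
{"api": "servo_tool", "payload": {
  "rows": "-0.05 -0.2 -0.5 0;-0.05 -0.5 -1 0;-0.1 -0.85 -1.45 0;-0.1 -1.2 -1.9 0;-0.1 -1.6 -2.35 0;-0.1 -2 -2.4 0;-0.1 -2.4 -2.5 0;-0.1 -2.8 -2.5 0;-0.1 -3.2 -2.5 0;-0.1 -3.5 -2.45 0"
}}

```text
time: 18.4
ee_pos: [0.5662, -0.0435, 0.0612]
eef_rot: [0.021, 0.997, -0.069, 0.018]
wrist_force: [0.2, -0.2, 0.1]
opening: 0.0469
```

```bash
python3 go.py .108 -.0325 .04;  python3 - <<'E'
from h import *;from station import *
for n in('top','side'):
    c=read_camera(n);np.save(n+'15',c)
    f=c['frame'];f=f[200:440,250:510] if n=='top' else f[120:360,250:510]
    cv2.imwrite(f'pics/{n}15.png',cv2.resize(f[...,::-1],None,fx=2.5,fy=2.5))
E
python3 bot.py top15;python3 go.py
```

```text
t 18.4 unit TCP 0.1402 -0.0342 0.0612 xang -7.91343483498692 open 0.04685510432738524 F -0.21 [ 0.21 -0.25  0.14] tz [ 0.0332 -0.0452 -0.9984]
cm [-0.27  3.13  2.23] turn 0.35656516501307944
amber 464 blue 225 blue Y 0.03191214130121876 0.09025989330343964 amber Y [-0.07811389  0.02982713]
n 226 axis x at body 0.20098749175561265 ym -0.03543766087854312 slope rad 0.010035628161252952 z 0.06709379935929938 rms 0.0005864980178053487
origin approx x 0.20127184293321287 y -0.007103492550336377
t 18.5 unit TCP 0.1401 -0.0343 0.0612 xang -7.899050110492821 open 0.04691973912490973 F -0.29 [-0.18 -0.27  0.05] tz [ 0.0333 -0.0453 -0.9984]
```

View pics/side15.png

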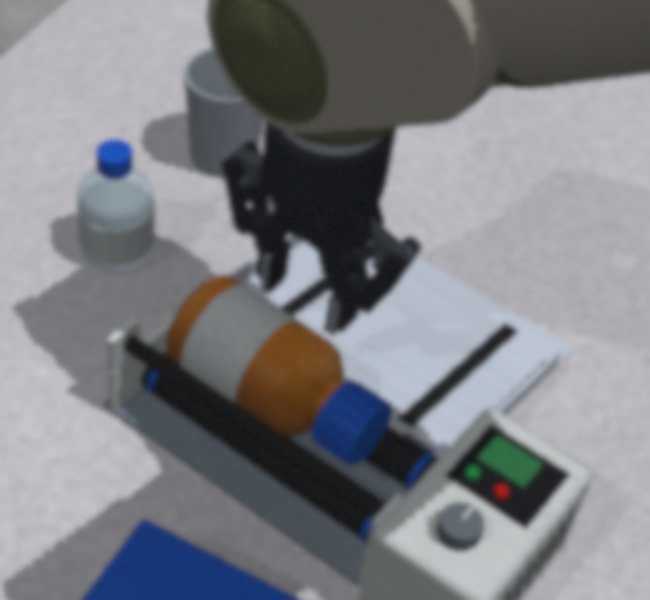

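View pics/top15.png

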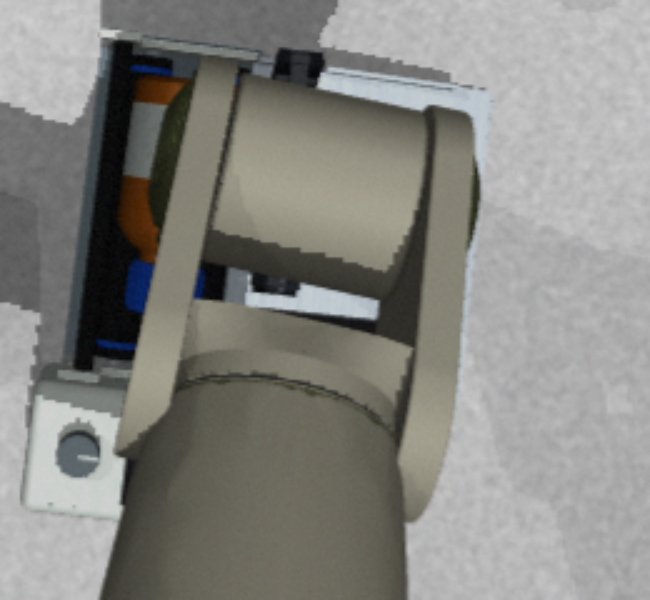

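Seated. Now I'll take the hand back and up.

Emit:
{"api": "servo_tool", "payload": {
  "rows": "0 1 -0.5 0;0 3 -1 0;0 5 -2 0;0 8 -4 0;0 11 -8 0;0 14 -12 0;0 16 -15 0;0 18 -17 0;0 18 -17 0;0 18 -17 0;0 18 -17 0"
}}

```text
time: 19.6
ee_pos: [0.5351, -0.2133, 0.2369]
eef_rot: [0.021, 0.997, -0.069, 0.017]
wrist_force: [-0.6, -1.1, 0.9]
opening: 0.047
```

```bash
python3 go.py;  python3 - <<'E'
from h import *;from station import *
for n in('top',):
    c=read_camera(n);np.save(n+'16',c)
    cv2.imwrite(f'pics/{n}16.png',c['frame'][...,::-1])
E
python3 bot.py top16;python3 go.py
```

```text
t 19.6 unit TCP -0.0324 -0.0279 0.2369 xang -7.88217668463185 open 0.04699531715317254 F -1.13 [-0.63 -1.05  0.88] tz [ 0.0314 -0.0438 -0.9985]
amber 1678 blue 670 blue Y 0.03180652034206902 0.09092718869126441 amber Y [-0.07847889  0.03079278]
n 891 axis x at body 0.20195528738868132 ym -0.03226693058382641 slope rad 0.017252285440451615 z 0.06626344689364493 rms 0.0007593466491837148
origin approx x 0.20237477056792974 y -0.007952286550354667
t 19.65 unit TCP -0.0322 -0.028 0.2369 xang -7.862195764650366 open 0.04654761162319679 F 0.64 [-0.23  0.68 -0.49] tz [ 0.0314 -0.0438 -0.9985]
```

View pics/top16.png

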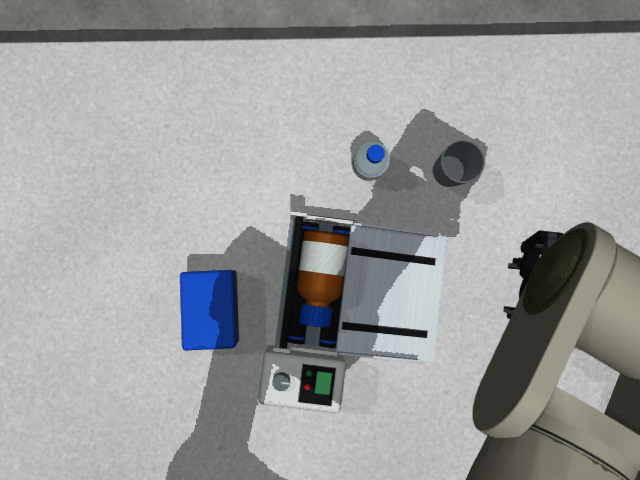

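The bottle lies between the rollers at (0.202, −0.008, 0.066) in the unit frame. The small bottle (375,153), beaker (460,163) and tip box (208,310) haven't moved, and the hand is clear.

```bash
python3 -c "
from station import close_job
print(close_job())"
```

```text
the job is handed in; nothing more can be done
None
```

The bottle is seated between the two rollers, the hand is clear, and the job was handed in at about 20 s of the 42 s allowed.

**Last checks (top camera, after withdrawing):**

| Check | Measured | Required |
|---|---|---|
| Fore and aft (unit x) | 0.202 m | 0.197–0.209 m |
| Along the rollers (unit y) | −0.008 m | ±0.034 m |
| Axis height (unit z) | 0.066 m | 0.060–0.070 m |
| Angle to the rollers | about 0.02 rad | under 0.08 rad |

In the last picture, the small bottle, beaker and tip box stand where they did at the start. I judged that by eye against the first picture and did not measure it. I did not measure the bottle's speed at rest either; I judged it from two fits 1.2 s apart that differ by about 1 mm.

**What did not go to plan:**
- **Extra nudges on the bench:** the bottle rolled about 0.057 rad askew and would have drifted into the side flange. I slid it square first by nudging the cap's end face with a finger.
- **Not one single push:** I backed out of a first try at the ramp's foot because the force rose to about 16 N. The bottle rolled back onto the bench from about x = 9 mm, just below the 10 mm where the run-free limit starts. An even earlier push, before squaring, had ended with a roll back of about 1 cm at the foot.
- **Pauses on the ramp:** the push that succeeded was made in several calls with brief stops. During one of them the fingers were lowered about 2.5 cm against the bottle. I watched the wrist force rather than the finger contact itself, and it never suggested the fingers had left the bottle before it went over the front roller.
- **Higher force than expected:** the fingers gripped the glass, so pushing took 12–26 N and tilted the tool by about 0.05 rad.

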